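# Load a dental model and slide the scanner carriage home

### The job

Stand the plaster model that has teeth, teeth up, in the middle of the carriage's rubber pad, setting it down rather than dropping it. Then slide the carriage along its rail until it is fully home against the stop at the end under the scanner head, with the model still standing in the middle, and let go. Leave the other loose things and the scanner head undisturbed.

Things in the scene. Friction and masses are not known exactly. Their poses are not given: they have to be found in the camera images.
- model_center (a point): Loose model to load: yellowish plaster base 66 (x) x 50 (y) x 30 mm high, flat parallel sides facing +-y (they run from x = -33 to +8 mm), back flat (-x), front rounded (+x), with a horseshoe of white teeth on top, 45 mm high in all. About 0.2 kg. Point at its centre, 22.5 mm above its underside, z up. Starts on the bench before one end of the rail, left or right.
- plate (a point): Centre of the top of the carriage's 90 x 90 mm black rubber pad, 48 mm above the bench; the pad lies on a 110 x 110 mm aluminium plate. Axes as the rail: y along it, x across it away from the robot, z up. Moves with the carriage, which starts near the middle of the rail with nothing overhead.
- handle (a point): Grip point of the carriage's handle: a black bar 64 mm long, 14 mm thick along the rail (flat faces), 18 mm deep, at the middle of the carriage's robot side, leaning 35 degrees from vertical with its free top towards the robot (-x). Point on the bar's axis, 19 mm from its top end, 71 mm above the bench, 101 mm from the pad centre towards -x. Axes as plate, not tilted.
- carriage (a joint): Carriage position along the rail in m: 0 in the middle, +0.18 at the stop at the rail's +y end, -0.18 at the stop at its -y end. Moves with about 3 N of friction, and stays where it is left.
- focus (a point): Where plate lies when the carriage is home under the scanner head, at the rail's +y or -y end. The head's white housing reaches 65 mm either side along the rail, 80 mm towards the robot and 125 mm beyond, from 130 to 220 mm above the bench, on two rear posts. At home the handle's grip point is 21 mm before its front edge: a gripper pointing straight down would hit it; lean it back.
- rail: The fixed aluminium rail bed, 500 mm (y) x 100 mm (x) x 18 mm, with two steel rods and an upright dark end stop block (to 42 mm high) at each end. Origin at its centre on the bench; y along the rail, x away from the robot. Turned up to 9 degrees either way.
- rack: A fixed low plywood rack with two plaster blocks, 62 mm high, behind the rail (local x from 80 to 150 mm, 130 mm wide) at the end without the head. Origin at that end's stop position on the rail's centre line, on the bench.
- blank_center (a point): A loose plaster base of the same outline and colour, 66 x 50 x 30 mm, without teeth, on the bench in front of the other end of the rail. Leave it alone. Point at its centre, 15 mm up.
- jar_center (a point): A loose lidded glass jar, 60 mm across, 75 mm high, standing on the bench to the right, beyond the rail's end. Leave it alone. Point at half height.
- spatula: A loose 170 mm spatula lying on the bench to the left, beyond the rail's end. Leave it alone.
Things that resemble listed ones, but are neither listed nor needed, are in the scene too. What is meant by the part that bears focus is not red, and is the larger of those in its own colour. What is shaped like the part that bears model_center but blue is not meant.

How it is judged:
By the outcome, as a careful person would: the job done as asked, in the order asked, and still so for the second after the job is handed in, with the robot touching nothing.
It also fails if it takes over 62 s, if anything falls off the work surface, if the arm or the gripper's body presses on something with over 40 N, if the wrist force passes 120 N, or if a joint passes its speed limit or range.

### The arm

A 6-joint arm with a two-finger parallel gripper is mounted at the origin on the work surface. World frame = base frame: x ahead of the robot, y to its left, z up, the work surface at z = 0. Lengths are in m, angles in degrees, forces in N, time in s.
With the tool pointing down it reaches from about 0.3 to 0.75 m from the base axis. Payload 8.5 kg.
Tool frame: the origin (TCP) lies midway between the tips of the shut fingers; the grasp point (between the pads) lies env.tcp_to_grasp behind it (env.tcp_to_grasp is the distance from the TCP to the grasp point, in m); z points along the fingers, y is the line along which they close (so a half turn about z gives the same grasp; the last joint's range is limited). The gripper opens to 85 mm and grips with 20 to 120 N. Pads are 22 mm wide; open, the fingers measure 114 mm over their backs; the gripper's body (76 mm by 85 mm) begins 54 mm behind the grasp point. The pads swing forward as they close: fully open they stand 13 mm farther back than shut.
Start: joints at [62.378, 21.807, 74.336, -0, 83.858, -12.336], TCP at [0.145, 0.531, 0.231] pointing down, gripper open.
Joint ranges: [-178.18, 178.18], [-50.72, 133.34], [12.68, 142.11], [-81.47, 261.47], [9.98, 163.14], [-165.26, 165.26]. Speed limits (degrees/s): [136.94, 136.94, 180, 180, 180, 180].

### API

Orientations are given as a 3x3 rotation matrix whose columns are the frame's x, y, z axes.
In Python, from rig import observe, optics, job, env gives the robot as it stands. The module is installed in compiled form; this text tells all that it offers.
- The arm moves only by the shell command python3 -m jog 'ROWS' [FORCE]. ROWS is JSON, a list of rows, each a list of 7 numbers: the turn, a rotation vector about the tool's x, y, z in rad, then the shift along the tool's x, y, z in m, then the opening in per cent of the stroke, from 0 (shut) to 100 (fully open). A call has 1 to 10 rows; each row shifts and turns the commanded pose from where the row before left it, along the tool's axes as they then stand; what a row does not reach is not made up. A row lasts 1/8 s, in which the tool goes at most 62.5 mm and 10.7 degrees, less where a joint would pass 70% of its speed; a pose out of reach is approached as far as the arm can. A call is refused whole if a number of a shift passes 0.0625 or a number of a turn 0.188, either way. A call with a gripper value outside its range is refused whole. The fingers move at their own pace and stop on an object; FORCE is the grip in N (left out, the last holds). Time passes only in rows, so rows that do not move let the fingers close. It gives the time, the measured TCP pose, the force, the opening and the grip force at its end, in the units of the state.
- observe(): the state, without advancing time (a new reading comes with each control period).
- optics.get_image(name): name is "scene" or "top" or "wrist"; returns a dict with "pixels" (400x640x3 uint8, red, green, blue), "mtx" (3x3 intrinsics, pixels), "rvec" (rotation vector, rad) and "tvec" (3), from world to camera coordinates, as OpenCV has them. Camera axes: x right, y down, z forward; pixel columns grow to the right and rows downward; lengths in m; the calibration is good to about 2 mm. A picture is of the moment at which its call begins. There is no depth.
- job.close_job(): hands the job in; it is judged then, once.
The state is a dict: "time_s": time; "q": joint angles; "qvel": joint speeds; "joint_efforts": joint torques, N m; "position": TCP position; "tool_rot": TCP orientation; "ft_force": force on the tool from outside, world axes, zero at the start; "wrist_torque": the same for the moment, N m; "grip_width": finger opening in m; "gripper_force": force on a finger pad.
Only numpy, scipy, OpenCV 4.12 (cv2) and the standard library are available. Lean on these libraries where they do the work, as an engineer would, in place of code of your own. Each camera call takes 0.05 s, during which the arm holds its last target. There are 200 camera calls.

## Working session

There is one attempt and no reset: what is moved stays moved. The work goes in short steps, Python scripts to look and compute and a shell command to move; the robot and the scene stay as the last step left them, time stands still between calls to the robot, and variables do not carry over. Pictures are saved under pics/ and viewed, at most 10 in all, crops included, and the job is handed in when it is done.

```bash
mkdir -p pics
python3 - <<'E'
from rig import observe, optics, job, env
import cv2
print(env.tcp_to_grasp, observe())
for n in ("scene","top"):
    d=optics.get_image(n); cv2.imwrite(f"pics/{n}0.png",d["pixels"][:,:,::-1]); print(n,d["mtx"].tolist(),d["rvec"],d["tvec"])
E
```

```text
0.0187 {'time_s': 0.0, 'q': array([ 6.23755481e+01,  2.18416802e+01,  7.43864535e+01, -3.78762090e-04,
        8.38571959e+01, -1.23364375e+01]), 'qvel': array([-0.00131711,  0.03793776, -0.03958991,  0.01358688,  0.00591147,
       -0.0621366 ]), 'joint_efforts': array([-9.05044617e-04, -4.48461878e+01, -2.31274492e+01, -2.89701247e-04,
        4.80220231e-03, -1.08075906e-06]), 'position': array([0.1448871 , 0.53026267, 0.2306953 ]), 'tool_rot': array([[-9.64612677e-01,  2.63670086e-01, -6.84718319e-04],
       [ 2.63670791e-01,  9.64611821e-01, -1.32256029e-03],
       [ 3.11767800e-04, -1.45629864e-03, -9.99998891e-01]]), 'ft_force': array([-0.16044277,  0.09641941,  0.12784644]), 'wrist_torque': array([-0.02119681, -0.01564935,  0.01261534]), 'gripper_force': 0.0, 'grip_width': 0.08532482326677207}
scene [[386.198338065727, 0.0, 310.4737261417849], [0.0, 386.198338065727, 200.99433789549116], [0.0, 0.0, 1.0]] [ 0.0705798   3.03834746 -0.72112641] [0.44721028 0.02795457 1.2155328 ]
top [[451.0180266979789, 0.0, 320.1607944117501], [0.0, 451.0180266979789, 207.7848304997025], [0.0, 0.0, 1.0]] [ 2.08466878 -2.14388189  0.21766016] [0.02369166 0.44759571 1.25446746]
```

View pics/scene0.png

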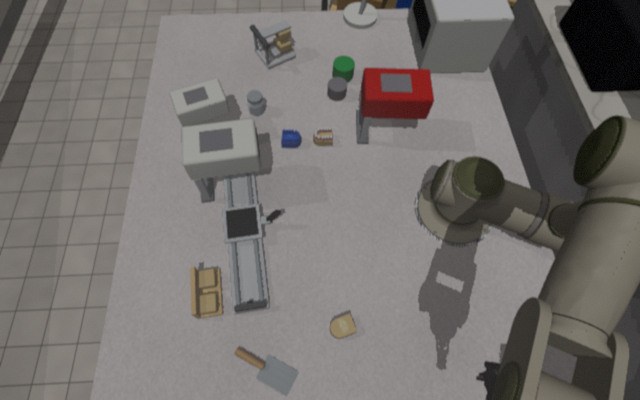

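View pics/top0.png

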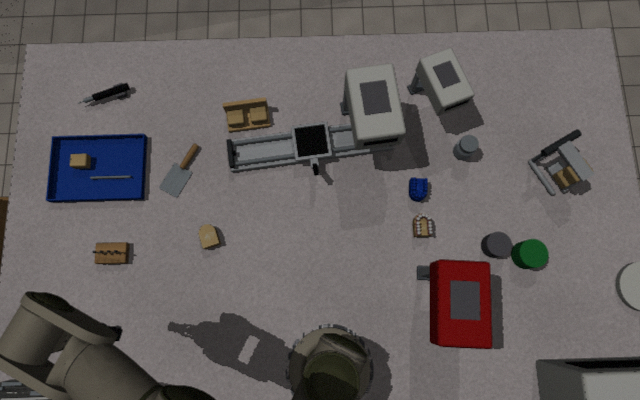

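Scene: the white head (top ~375,103) stands over the rail's right end (-y). The rail runs (232,153)→(400,130), with the pad at (312,141) and the handle at (316,168).
Model candidates in top: (423,227) yellowish with white teeth; (418,188) blue, so not meant; (208,237) toothless blank. The toothed one at (423,227) fits. I'll confirm it in an enlarged crop.

```bash
cat > h.py <<'E'
import numpy as np, cv2
from rig import observe, optics, env
def ray(d,uv,z):
    R,_=cv2.Rodrigues(np.array(d["rvec"],float)); t=np.array(d["tvec"],float).ravel()
    c=-R.T@t; v=R.T@np.linalg.inv(d["mtx"])@np.array([uv[0],uv[1],1.]); return c+v*(z-c[2])/v[2]
def proj(d,P):
    return cv2.projectPoints(np.array(P,float).reshape(-1,3),np.array(d["rvec"],float),np.array(d["tvec"],float),np.array(d["mtx"]),None)[0].reshape(-1,2)
E
python3 - <<'E'
from h import *
d=optics.get_image("top"); im=d["pixels"][:,:,::-1]
a=cv2.resize(im[170:250,375:475],None,fx=6,fy=6,interpolation=cv2.INTER_CUBIC)
b=cv2.resize(im[60:190,220:420],None,fx=4,fy=4,interpolation=cv2.INTER_CUBIC)
cv2.imwrite("pics/a.png",a); cv2.imwrite("pics/b.png",b)
g=im.max(2)
# pad: dark blob near 312,141
m=(g<45).astype(np.uint8); n,l,s,c=cv2.connectedComponentsWithStats(m)
i=l[141,312]; print("pad blob",s[i],c[i])
mm=(l==i).astype(np.uint8); mm=cv2.morphologyEx(mm,cv2.MORPH_OPEN,np.ones((9,9)))
ct=max(cv2.findContours(mm,0,2)[0],key=cv2.contourArea); r=cv2.minAreaRect(ct); print(r)
P=np.array([ray(d,p,.048) for p in cv2.boxPoints(r)]); print(P, ray(d,r[0],.048), np.linalg.norm(np.diff(P,axis=0),axis=1))
print("model",ray(d,(423,227),.03),"blue",ray(d,(418,188),.03))
E
```

```text
pad blob [295 125  33  32 851] [310.83313749 140.3666275 ]
((310.8399963378906, 140.37997436523438), (28.42569351196289, 29.839906692504883), 81.8698959350586)
[[ 0.69184334  0.08235979  0.048     ]
 [ 0.70270688 -0.00623913  0.048     ]
 [ 0.61415926 -0.0155143   0.048     ]
 [ 0.60360469  0.0719291   0.048     ]] [0.65277875 0.03314237 0.048     ] [0.08926245 0.08903207 0.08807807]
model [ 0.38624823 -0.28465625  0.03      ] blue [ 0.50271011 -0.27854599  0.03      ]
```

View pics/a.png

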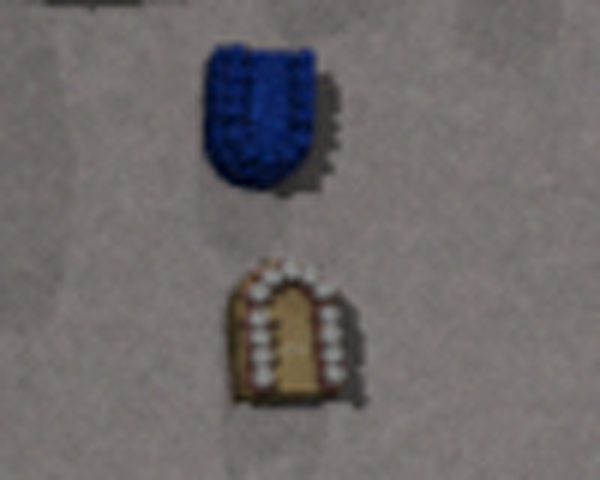

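View pics/b.png

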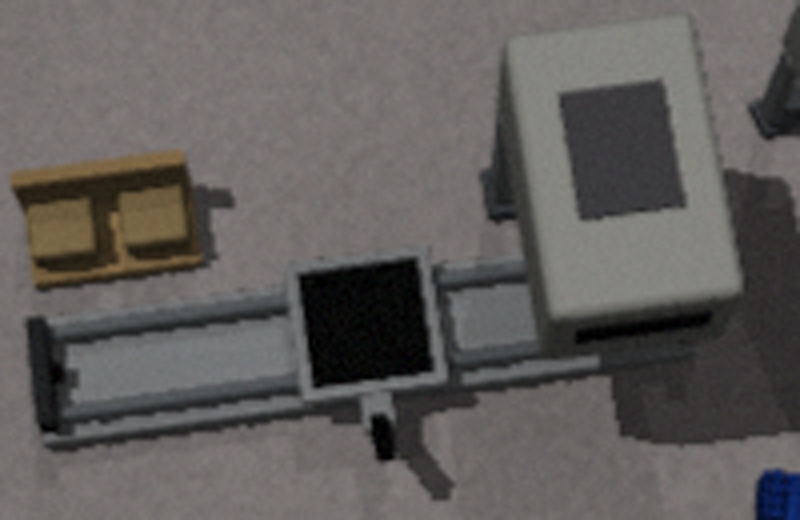

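Crop a shows the toothed plaster model (crop centre ~(290,335)) with its front pointing up the image (+x); the blue look-alike is above it. Crop b shows the pad, the handle and the white head at the rail's right end. The smaller white head in the top view, at (445,80), is not the one.

```bash
cat >> h.py <<'E'
from scipy.spatial.transform import Rotation as Ro
def Rtool(yaw,lean=0):  # tool y along rail-y (yaw deg), z down leaning; lean>0: fingers point forward (+x), body back
    y=np.radians(yaw);l=np.radians(lean)
    ex=np.array([np.cos(y),np.sin(y),0]);ey=np.array([-np.sin(y),np.cos(y),0]);ez=np.array([0,0,1.])
    z=np.sin(l)*ex-np.cos(l)*ez; return np.c_[np.cross(ey,z),ey,z]
def plan(p,R):
    o=observe();R0=o["tool_rot"]
    rv=Ro.from_matrix(R0.T@R).as_rotvec()
    print("pos",o["position"].round(4),"turn",rv.round(4),"shift in tool now",(R0.T@(p-o["position"])).round(4),"shift after turn",(R.T@(p-o["position"])).round(4))
E
python3 - <<'E'
from h import *
d=optics.get_image("top")
def yaw(a,b,z): 
    v=(ray(d,b,z)-ray(d,a,z)); return np.degrees(np.arctan2(v[1],v[0])),np.linalg.norm(v)
f=lambda u,v:(375+(u+.5)/6-.5,170+(v+.5)/6-.5)
g=lambda u,v:(220+(u+.5)/4-.5,60+(v+.5)/4-.5)
print("model left side",yaw(f(235,400),f(230,290),.0),"teeth", yaw(f(262,385),f(258,290),.045), yaw(f(332,375),f(330,295),.045))
print("teeth centre back", ray(d,f(296,395),.03),"front",ray(d,f(288,262),.045), "leftback",ray(d,f(235,402),0.0),"rightback",ray(d,f(340,395),0.03))
print("rail edge",yaw(g(690,355),g(45,445),.018))
print("handle top",ray(d,g(382,455),.085))
print("stop",ray(d,g(40,375),.04))
for u,v in((555,310),(742,292),(508,40)):print("head",ray(d,g(u,v),.22))
for u,v in((430,262),(430,347),(490,262)):print("red",ray(d,(u,v),.22))
plan(np.array([.45,.1,.26]),Rtool(0));
E
```

```text
model left side (np.float64(-1.4198588484559296), np.float64(0.05492306567973115)) teeth (np.float64(-1.7286572576714851), np.float64(0.045866444685811525)) (np.float64(-3.000376673298621), np.float64(0.038648393956994))
teeth centre back [ 0.36166776 -0.28547905  0.03      ] front [ 0.42390696 -0.28291933  0.045     ] leftback [ 0.36316658 -0.26230771  0.        ] rightback [ 0.36107488 -0.30659079  0.03      ]
rail edge (np.float64(96.66916217561389), np.float64(0.49065498775939115))
handle top [0.54011486 0.02282374 0.085     ]
stop [0.62191258 0.27545209 0.04      ]
head [ 0.59477826 -0.09154749  0.22      ]
head [ 0.603576   -0.21249256  0.22      ]
head [ 0.78477259 -0.06886089  0.22      ]
red [ 0.2702079 -0.2509171  0.22     ]
red [ 0.07251096 -0.23564175  0.22      ]
red [ 0.26613695 -0.39640556  0.22      ]
pos [0.1449 0.5304 0.231 ] turn [-0.0008 -0.0003 -0.2668] shift in tool now [-0.4077 -0.3347 -0.0288] shift after turn [-0.3051 -0.4304 -0.029 ]
```

```bash
python3 -m jog '[[0,0,-0.133,0,0,0,100],[0,0,-0.133,0,0,0,100],[0,0,0,-0.038,-0.045,-0.005,100],[0,0,0,-0.038,-0.045,-0.005,100],[0,0,0,-0.038,-0.045,-0.005,100],[0,0,0,-0.038,-0.045,-0.005,100],[0,0,0,-0.038,-0.045,-0.005,100],[0,0,0,-0.038,-0.045,-0.005,100],[0,0,0,-0.038,-0.045,0,100],[0,0,0,0,-0.06,0,100]]'
python3 - <<'E'
from h import *
plan(np.array([.385,-.284,.2]),Rtool(-2)); print(observe()["q"])
E
```

```text
time_s: 1.45
position: [0.4124, 0.1535, 0.2609]
tool_rot: [[-1.0, 0.001, -0.0], [0.001, 1.0, -0.0], [0.0, -0.0, -1.0]]
ft_force: [0.8, -1.0, -0.5]
grip_width: 0.0856
gripper_force: 0.0
pos [0.4124 0.1535 0.2609] turn [-0.0001 -0.0001  0.0339] shift in tool now [ 0.027  -0.4375  0.0609] shift after turn [ 0.0121 -0.4382  0.0609]
[ 4.92984755e+00  9.33073733e+00  8.71154335e+01 -5.20123740e-03
  8.35577550e+01 -8.50093240e+01]
```

```bash
python3 -m jog '[[0,0,0.034,0,-0.055,0,100],[0,0,0,0.001,-0.055,0,100],[0,0,0,0.001,-0.055,0,100],[0,0,0,0.001,-0.055,0,100],[0,0,0,0.001,-0.055,0,100],[0,0,0,0.001,-0.055,0,100],[0,0,0,0.001,-0.054,0.005,100],[0,0,0,0.001,-0.054,0.01,100],[0,0,0,0,0,0.005,100]]'
python3 - <<'E'
from h import *
for n in ("scene","wrist"):
    d=optics.get_image(n); im=d["pixels"][:,:,::-1]
    if n=="scene": im=cv2.resize(im[20:240,260:600],None,fx=2,fy=2)
    cv2.imwrite(f"pics/{n}1.png",im)
plan(np.array([.385,-.284,.2]),Rtool(-2)); print(observe()["q"])
E
```

```text
time_s: 2.58
position: [0.3897, -0.285, 0.2401]
tool_rot: [[-0.999, 0.039, -0.001], [0.039, 0.999, 0.001], [0.001, 0.001, -1.0]]
ft_force: [-0.5, -0.1, 0.4]
grip_width: 0.0855
gripper_force: 0.0
pos [ 0.39   -0.282   0.2406] turn [ 0.0016 -0.0012 -0.0008] shift in tool now [ 0.0048 -0.0023  0.0406] shift after turn [ 0.0049 -0.0022  0.0406]
[-5.00079849e+01  1.45191381e+01  8.36801960e+01  9.49122858e-03
  8.19163506e+01 -1.37965346e+02]
```

View pics/scene1.png

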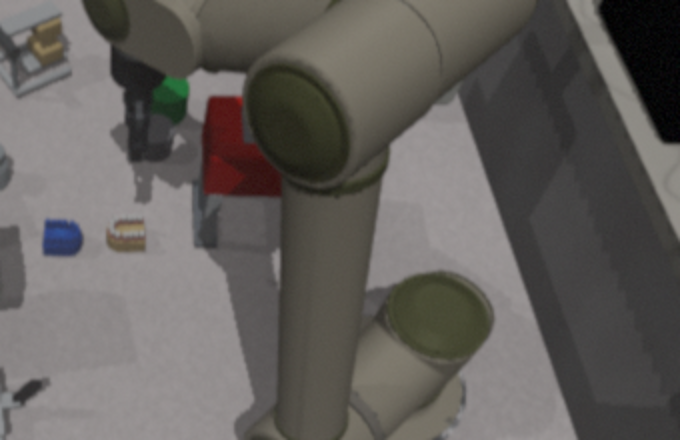

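View pics/wrist1.png

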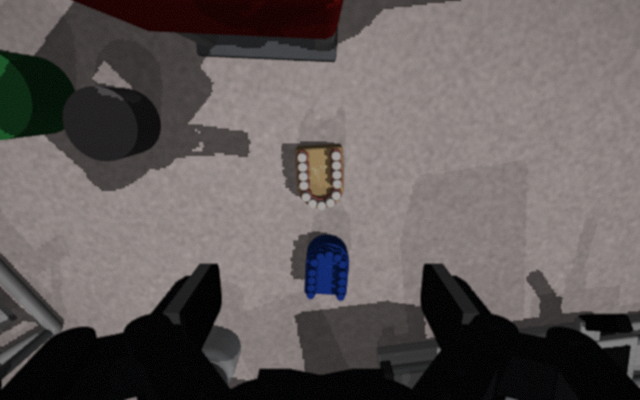

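The scene crop shows the gripper above the toothed model (~(125,235)), with the red head next to it. The wrist view shows the model at (320,175), front pointing down the image, and the blue one at (326,267). Next I'll measure the model and check the wrist's clearance over the red head.

Run:
```python
from h import *
d=optics.get_image("scene")
for z in (.24,.3,.35,.4,.45,.5,.55,.6):
    p=proj(d,[.39,-.282,z])[0]; print(z,((p-[260,20])*2).round())
print("red base/top at scene", [ray(d,(260+u/2,20+v/2),.22).round(3) for u,v in((207,97),(205,150),(203,190))])
w=optics.get_image("wrist"); im=w["pixels"]
cv2.imwrite("pics/w2.png",im[:,:,::-1])
hsv=cv2.cvtColor(im,cv2.COLOR_RGB2HSV); print("hsv", hsv[175,320],hsv[100,400])
r=hsv[130:225,270:370]; m=((r[...,1]>70)&(r[...,0]<32)|(r[...,2]>165)).astype(np.uint8)
n,l,s,c=cv2.connectedComponentsWithStats(cv2.morphologyEx(m,cv2.MORPH_CLOSE,np.ones((7,7)))); i=1+s[1:,4].argmax(); print(s[i],c[i])
ct=cv2.findContours((l==i).astype(np.uint8),0,2)[0][0]+[[270,130]]
q=ct[:,0].astype(float)
rr=cv2.minAreaRect(ct);print(rr)
for z in (.0,.03,.045):
    print(z,"px left/right/top/bottom",[ray(w,(rr[0][0]+a,rr[0][1]+b),z).round(4)[:2] for a,b in((-rr[1][0]/2,0),(rr[1][0]/2,0),(0,-rr[1][1]/2),(0,rr[1][1]/2))])
print("tcp px",proj(w,observe()["position"]))
```

```text
0.24 [133. 143.]
0.3 [135. 113.]
0.35 [136.  85.]
0.4 [138.  54.]
0.45 [140.  21.]
0.5 [143. -16.]
0.55 [145. -57.]
0.6 [ 148. -102.]
red base/top at scene [array([ 0.268, -0.388,  0.22 ]), array([ 0.282, -0.283,  0.22 ]), array([ 0.293, -0.209,  0.22 ])]
hsv [ 18 102 148] [  5  21 148]
[  24   14   48   62 2551] [48.42179537 41.43433947]
((317.4999694824219, 174.49998474121094), (60.99999237060547, 46.99999237060547), 90.0)
0.0 px left/right/top/bottom [array([ 0.3963, -0.3199]), array([ 0.3988, -0.2503]), array([ 0.3708, -0.2841]), array([ 0.4254, -0.2862])]
0.03 px left/right/top/bottom [array([ 0.39  , -0.3167]), array([ 0.3923, -0.2526]), array([ 0.3665, -0.2837]), array([ 0.4169, -0.2856])]
0.045 px left/right/top/bottom [array([ 0.3869, -0.3151]), array([ 0.3891, -0.2537]), array([ 0.3643, -0.2835]), array([ 0.4126, -0.2853])]
tcp px [[321.12117883 268.76474949]]
```

Run:
```python
from h import *
d=optics.get_image("top"); im=d["pixels"][:,:,::-1].copy()
for z in (.24,.35,.45,.55): cv2.circle(im,tuple(int(v) for v in proj(d,[.39,-.282,z])[0]),1,(255,0,255),-1); 
for x,y in((.275,-.25),(.275,-.39),(.07,-.24)): cv2.circle(im,tuple(int(v) for v in proj(d,[x,y,.22])[0]),1,(0,255,255),-1)
cv2.imwrite("pics/t3.png",cv2.resize(im[170:400,280:560],None,fx=2.5,fy=2.5))
```

```text
(no output)
```

View pics/t3.png

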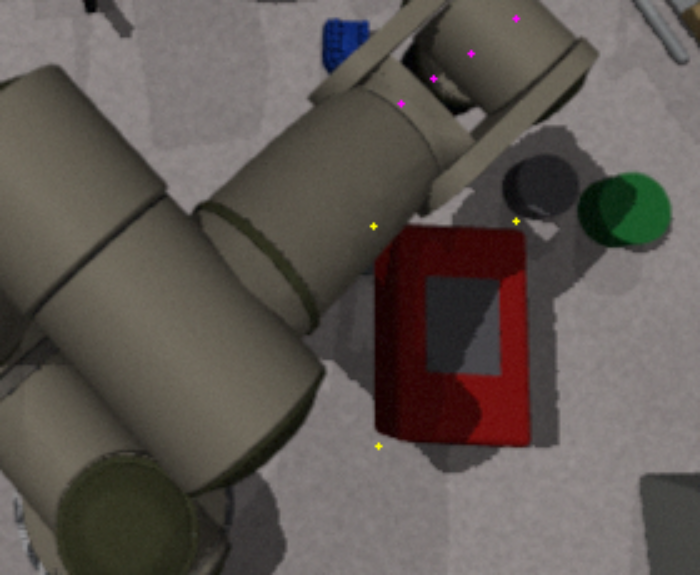

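The forearm passes to the left of the red head, with about 5 cm of clearance. The model centre is at about (0.393,-0.285), yaw -2°, and both cameras agree with the given 66 x 50 outline. Descending to grasp.

```bash
python3 -m jog '[[0,0,0,0.005,-0.0025,0.05,100],[0,0,0,0,0,0.06,100],[0,0,0,0,0,0.06,100],[0,0,0,0,0,0.04,100],[0,0,0,0,0,0.0276,100],[0,0,0,0,0,0,100]]' 40
python3 - <<'E'
from h import *
w=optics.get_image("wrist"); cv2.imwrite("pics/w4.png",w["pixels"][:,:,::-1]); print(observe()["q"],observe()["position"])
E
```

```text
time_s: 3.58
position: [0.3852, -0.2834, 0.003]
tool_rot: [[-0.999, 0.034, -0.002], [0.034, 0.999, 0.002], [0.002, 0.002, -1.0]]
ft_force: [0.9, 0.3, 0.8]
grip_width: 0.0855
gripper_force: 0.0
[-5.05767723e+01  3.25867456e+01  1.02434578e+02  3.79223876e-04
  4.49893675e+01 -1.38649582e+02] [ 0.38563209 -0.28405982  0.00419787]
```

View pics/w4.png

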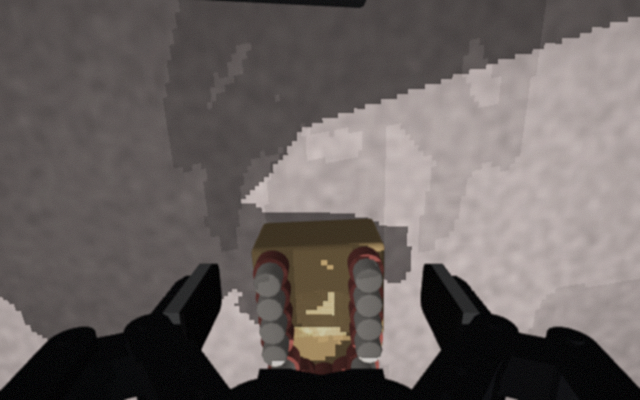

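The wrist view shows the model centred between the fingers, with its back top edge from (252,250) to (385,250). Closing and lifting.

```bash
python3 - <<'E'
from h import *
w=optics.get_image("wrist")
print([ray(w,p,.03).round(4) for p in((252,249),(385,248))],[ray(w,p,.045).round(4) for p in((267,270),(368,270))],observe()["position"])
E
python3 -m jog '[[0,0,0,0,0,0,40],[0,0,0,0,0,0,40],[0,0,0,0,0,0,40],[0,0,0,0,0,0,40],[0,0,0,0,0,0,40],[0,0,0,0,0,0,40],[0,0,0,0,0,-0.01,40],[0,0,0,0,0,-0.03,40]]' 40
```

```text
[array([ 0.3635, -0.3088,  0.03  ]), array([ 0.3648, -0.2595,  0.03  ])] [array([ 0.3645, -0.301 ,  0.045 ]), array([ 0.3656, -0.2678,  0.045 ])] [ 0.38586486 -0.28455674  0.00483327]
time_s: 4.68
position: [0.3847, -0.284, 0.0439]
tool_rot: [[-0.999, 0.035, -0.002], [0.035, 0.999, 0.002], [0.002, 0.002, -1.0]]
ft_force: [0.5, -0.2, -1.1]
grip_width: 0.0497
gripper_force: 41.9
```

```bash
python3 -m jog '[[0,0,0,0,0,-0.05,40],[0,0,0,0,0.02,-0.05,40],[0,0,0,0,0.06,0,40],[0,0,0,0,0.06,0,40],[0,0,0,0,0.06,0,40],[0,0,-0.07,-0.02,0.05,0,40],[0,0,-0.081,-0.04,0.03,0,40],[0,0,0,-0.05,0.02,0,40],[0,0,0,-0.05,0.01,0,40],[0,0,0,0,0,0,40]]'
python3 - <<'E'
from h import *
print(observe()["q"]); plan(np.array([.6424,.0319,.10]),Rtool(6.67))
E
```

```text
time_s: 5.92
position: [0.5506, 0.0384, 0.1436]
tool_rot: [[-0.993, -0.118, 0.001], [-0.118, 0.993, -0.0], [-0.001, -0.0, -1.0]]
ft_force: [-0.4, 0.2, -2.4]
grip_width: 0.0495
gripper_force: 42.0
[-8.30300651e+00  2.64932443e+01  8.21419127e+01  6.88287327e-03
  7.13135534e+01 -1.05071154e+02]
pos [0.5506 0.0384 0.1436] turn [-0.0001  0.0009  0.0017] shift in tool now [-0.0903 -0.0173  0.0437] shift after turn [-0.0904 -0.0171  0.0436]
```

Hovering next, then I'll check the pad outline in the wrist camera before setting the model down.

```bash
python3 -m jog '[[0,0,0,-0.03,-0.007,0,40],[0,0,0,-0.04,-0.007,0.01,40],[0,0,0,-0.02,-0.003,0.015,40],[0,0,0,0,0,0.01,40],[0,0,0,0,0,0,40]]'
python3 - <<'E'
from h import *
plan(np.array([.6424,.0319,.051]),Rtool(6.67))
w=optics.get_image("wrist"); im=w["pixels"][:,:,::-1].copy()
ex=np.array([np.cos(np.radians(6.67)),np.sin(np.radians(6.67)),0]);ey=np.array([-ex[1],ex[0],0]);c=np.array([.6528,.0331,.048])
P=[c+.045*(a*ex+b*ey) for a,b in((-1,-1),(-1,1),(1,1),(1,-1))]
q=proj(w,P);print(q.round(1)); cv2.polylines(im,[q.astype(np.int32)],True,(0,255,255),1)
cv2.imwrite("pics/w5.png",im)
E
```

```text
time_s: 6.55
position: [0.6385, 0.0309, 0.1083]
tool_rot: [[-0.993, -0.116, -0.003], [-0.116, 0.993, 0.0], [0.003, 0.001, -1.0]]
ft_force: [-0.0, 0.1, -1.6]
grip_width: 0.0495
gripper_force: 42.0
pos [0.6385 0.0309 0.1083] turn [ 0.0006 -0.0026 -0.0005] shift in tool now [-0.0041  0.0005  0.0573] shift after turn [-0.004   0.0006  0.0573]
[[246.9 175.5]
 [396.  175.4]
 [387.7 305.3]
 [255.3 305.5]]
```

View pics/w5.png

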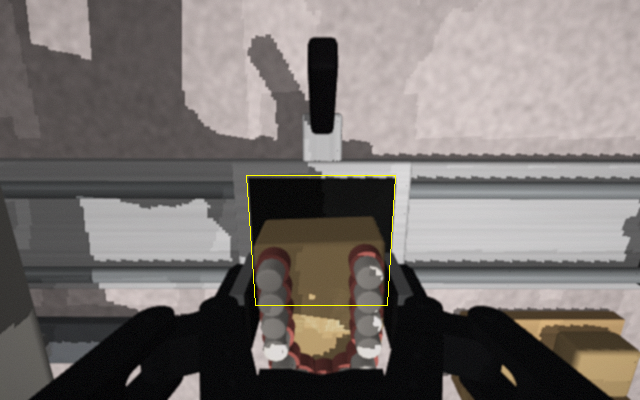

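The predicted pad outline, (247,175)-(396,305), matches the black pad, so plate position and yaw are good. Descending.

```bash
python3 -m jog '[[0,0,0,-0.0035,0,0.01,40],[0,0,0,0,0,0.025,40],[0,0,0,0,0,0.012,40],[0,0,0,0,0,0.005,40],[0,0,0,0,0,0.002,40],[0,0,0,0,0,0.001,40],[0,0,0,0,0,0,40],[0,0,0,0,0,0,40]]'
```

```text
time_s: 7.6
position: [0.6437, 0.0313, 0.054]
tool_rot: [[-0.993, -0.116, 0.001], [-0.116, 0.993, -0.0], [-0.0, -0.0, -1.0]]
ft_force: [-0.1, -0.3, -2.3]
grip_width: 0.0494
gripper_force: 42.0
```

```bash
python3 -m jog '[[0,0,0,0,0,0.001,40],[0,0,0,0,0,0,40]]'; python3 -m jog '[[0,0,0,0,0,0.001,40],[0,0,0,0,0,0,40]]';python3 -m jog '[[0,0,0,0,0,0.001,40],[0,0,0,0,0,0,40]]'|head -4
```

```text
time_s: 7.85
position: [0.6437, 0.0313, 0.053]
tool_rot: [[-0.993, -0.116, 0.0], [-0.116, 0.993, -0.0], [-0.0, -0.0, -1.0]]
ft_force: [-1.5, -0.3, 1.4]
grip_width: 0.05
gripper_force: 42.2
time_s: 8.1
position: [0.6437, 0.0314, 0.053]
tool_rot: [[-0.993, -0.116, 0.001], [-0.116, 0.993, -0.0], [-0.001, -0.0, -1.0]]
ft_force: [-3.0, 0.3, 7.3]
grip_width: 0.0496
gripper_force: 42.9
time_s: 8.35
position: [0.6437, 0.0313, 0.0529]
tool_rot: [[-0.993, -0.116, 0.002], [-0.116, 0.993, -0.0], [-0.002, -0.001, -1.0]]
ft_force: [-6.1, 0.7, 15.2]
```

```bash
python3 -m jog '[[0,0,0,0,0,-0.006,40],[0,0,0,0.0015,0,0,40],[0,0,0,0,0,0.003,40],[0,0,0,0,0,0.0015,40],[0,0,0,0,0,0,40]]'
```

```text
time_s: 8.98
position: [0.6419, 0.0312, 0.0529]
tool_rot: [[-0.993, -0.116, -0.0], [-0.116, 0.993, -0.0], [0.0, -0.0, -1.0]]
ft_force: [-4.4, 0.4, 8.5]
grip_width: 0.0496
gripper_force: 42.9
```

```bash
python3 -m jog '[[0,0,0,0,0,0,55],[0,0,0,0,0,0,60],[0,0,0,0,0,0,70],[0,0,0,0,0,0,100],[0,0,0,0,0,0,100],[0,0,0,0,0,-0.02,100],[0,0,0,0,0,-0.05,100],[0,0,0,0,0,-0.04,100],[0,0,0,0,0,0,100]]'
python3 - <<'E'
from h import *
w=optics.get_image("wrist"); cv2.imwrite("pics/w6.png",w["pixels"][:,:,::-1])
t=optics.get_image("top"); print(observe()["position"])
E
```

```text
time_s: 10.1
position: [0.6433, 0.0311, 0.1657]
tool_rot: [[-0.993, -0.116, 0.007], [-0.116, 0.993, -0.001], [-0.007, -0.002, -1.0]]
ft_force: [-0.1, -0.1, 0.3]
grip_width: 0.0854
gripper_force: 0.0
[0.64178876 0.03120127 0.16182807]
```

View pics/w6.png

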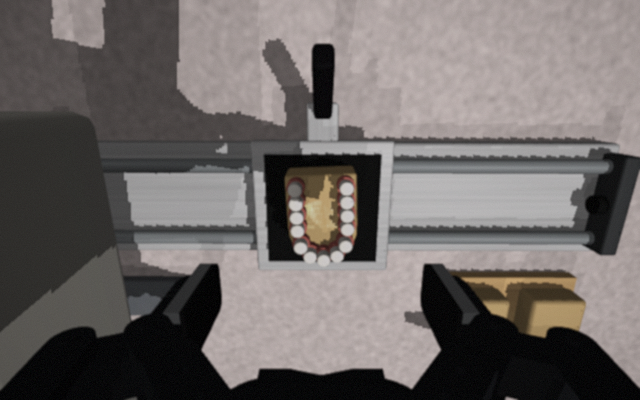

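The model stands teeth up on the pad: pad (265..382, 153..262), model back edge at (286..356, ~169), teeth front at row ~265. Checking the centring numerically.

Run:
```python
from h import *
w=optics.get_image("wrist");im=w["pixels"].astype(int)
def tr(p): return Rtool(6.67)[:, :2].T@(p[:2]-np.array([.6528,.0331]))*[-1,1]
C=[(265,153),(382,153),(377.5,262),(270,262)]
print("pad corners local",[tr(ray(w,c,.048)).round(4) for c in C], "mean",np.mean([tr(ray(w,c,.048)) for c in C],0))
print("col 320 R:",[(r,*im[r,320]) for r in range(158,182,2)])
print("row 215:",[(c,*im[215,c]) for c in list(range(280,294,2))+list(range(350,366,2))])
for p,z in(((286,168),.078),((356,168),.078),((323,265),.093),((323,265),.078)):print(p,z,tr(ray(w,p,z)).round(4))
# handle
t=optics.get_image("top"); print("handle est local to plate, grip", np.array([.6528,.0331])-.101*np.array([np.cos(.1164),np.sin(.1164)]))
print("handle top px wrist ->",tr(ray(w,(323,45),.087)),tr(ray(w,(313,45),.087)),tr(ray(w,(333,45),.087)))
```

```text
Traceback (most recent call last):
ValueError: matmul: Input operand 1 has a mismatch in its core dimension 0, with gufunc signature (n?,k),(k,m?)->(n?,m?) (size 2 is different from 3)
```

Run:
```python
from h import *
w=optics.get_image("wrist");im=w["pixels"].astype(int)
def tr(p): return (Rtool(6.67)[:2, :2].T@(p[:2]-np.array([.6528,.0331])))*[-1,1]
C=[(265,153),(382,153),(377.5,262),(270,262)]
print("pad corners local",[tr(ray(w,c,.048)).round(4) for c in C], "mean",np.mean([tr(ray(w,c,.048)) for c in C],0))
print("col 320 R:",[(r,*im[r,320]) for r in range(158,182,2)])
print("row 215:",[(c,*im[215,c]) for c in list(range(280,294,2))+list(range(350,366,2))])
for p,z in(((286,168),.078),((356,168),.078),((323,265),.093),((323,265),.078)):print(p,z,tr(ray(w,p,z)).round(4))
print("handle top px wrist ->",tr(ray(w,(323,45),.087)),tr(ray(w,(313,45),.087)),tr(ray(w,(333,45),.087)))
g=np.array([.6528,.0331])-.101*np.array([np.cos(.1164),np.sin(.1164)]); print("grip",g)
R=Rtool(6.67,38)
G=np.array([*g,.071]); plan(G+R[:,2]*env.tcp_to_grasp-R[:,2]*.09,R)
```

```text
pad corners local [array([-0.0478, -0.042 ]), array([-0.0477,  0.0453]), array([0.0419, 0.0462]), array([ 0.0418, -0.0422])] mean [-0.00292184  0.00182739]
col 320 R: [(158, np.int64(128), np.int64(128), np.int64(128)), (160, np.int64(30), np.int64(30), np.int64(30)), (162, np.int64(7), np.int64(6), np.int64(6)), (164, np.int64(6), np.int64(9), np.int64(7)), (166, np.int64(4), np.int64(5), np.int64(3)), (168, np.int64(2), np.int64(6), np.int64(5)), (170, np.int64(16), np.int64(14), np.int64(12)), (172, np.int64(56), np.int64(47), np.int64(33)), (174, np.int64(64), np.int64(54), np.int64(37)), (176, np.int64(65), np.int64(53), np.int64(37)), (178, np.int64(67), np.int64(56), np.int64(39)), (180, np.int64(80), np.int64(67), np.int64(48))]
row 215: [(280, np.int64(7), np.int64(6), np.int64(5)), (282, np.int64(5), np.int64(4), np.int64(5)), (284, np.int64(18), np.int64(18), np.int64(13)), (286, np.int64(78), np.int64(63), np.int64(43)), (288, np.int64(93), np.int64(70), np.int64(61)), (290, np.int64(158), np.int64(146), np.int64(141)), (292, np.int64(192), np.int64(188), np.int64(185)), (350, np.int64(98), np.int64(94), np.int64(90)), (352, np.int64(124), np.int64(78), np.int64(74)), (354, np.int64(152), np.int64(102), np.int64(83)), (356, np.int64(96), np.int64(78), np.int64(56)), (358, np.int64(17), np.int64(16), np.int64(17)), (360, np.int64(16), np.int64(17), np.int64(17)), (362, np.int64(15), np.int64(17), np.int64(16)), (364, np.int64(18), np.int64(17), np.int64(17))]
(286, 168) 0.078 [-0.0422 -0.0236]
(356, 168) 0.078 [-0.0421  0.0231]
(323, 265) 0.093 [0.0217 0.001 ]
(323, 265) 0.078 [0.0294 0.0011]
handle top px wrist -> [-0.11606126  0.00091729] [-0.11606543 -0.00487888] [-0.11605708  0.00671368]
grip [0.55248345 0.02137013]
pos [0.6415 0.0312 0.1608] turn [ 5.000e-04 -6.657e-01 -5.000e-04] shift in tool now [0.1334 0.0005 0.0339] shift after turn [ 0.1258  0.0005 -0.0557]
```

Run:
```python
from h import *
w=optics.get_image("wrist");im=w["pixels"].astype(int)
def tr(p): return (Rtool(6.67)[:2, :2].T@(p[:2]-np.array([.6528,.0331])))*[-1,1]
g=im.max(2)
def cross(a,i0,i1,th):
    for i in range(i0,i1,1 if i1>i0 else -1):
        s=1 if i1>i0 else -1
        if (a[i]-th)*(a[i+s]-th)<=0 and a[i]!=a[i+s]: return i+s*(th-a[i])/(a[i+s]-a[i])
pt=np.mean([cross(g[:,c],150,175,60) for c in(290,320,350)]); pb=np.mean([cross(g[:,c],258,285,60) for c in (278,366)])
r=210; pl=cross(g[r],275,255,60); pr=cross(g[r],368,392,60)
mt=np.mean([cross(g[:,c],165,185,35) for c in(300,310,330,340)]); ml=cross(g[r],278,300,45); mr=cross(g[r],366,345,45)
print(pt,pb,pl,pr,mt,ml,mr, g[262:280,323])
px0=tr(ray(w,(320,pt),.048))[0];px1=tr(ray(w,(320,pb),.048))[0];py0=tr(ray(w,(pl,r),.048))[1];py1=tr(ray(w,(pr,r),.048))[1]
print("pad x",px0,px1,"y",py0,py1)
print("model back: if lower edge",tr(ray(w,(320,mt),.048))[0]," if upper edge",tr(ray(w,(320,mt),.078))[0])
print("model y",[ (tr(ray(w,(ml,r),z))[1],tr(ray(w,(mr,r),z))[1]) for z in(.048,.078)])
print("cam",-cv2.Rodrigues(w["rvec"])[0].T@np.ravel(w["tvec"]))
```

```text
158.98051948051946 266.33834346018546 264.82142857142856 377.6333333333333 171.0475098814229 284.0888888888889 356.94827586206895 [180 202 203 202 202 201 202 201 203 202 199 186 173 165 165 170 177 176]
pad x -0.04340745123285889 0.04556109021072657 y -0.04423518590909683 0.044159298017844115
model back: if lower edge -0.03422429405332291  if upper edge -0.04022665029802068
model y [(np.float64(-0.02914163250063478), np.float64(0.027947596278026118)), (np.float64(-0.025786804813101225), np.float64(0.024587903981338973))]
cam [0.56819035 0.02258365 0.30307063]
```

```bash
python3 -m jog '[[0,0,0,0.04,0,0,100],[0,0,0,0.05,0,0,100],[0,0,0,0.04,0,-0.01,100],[0,-0.175,0,0,0,0,100],[0,-0.175,0,0,0,0,100],[0,-0.175,0,0,0,0,100],[0,-0.173,0,0,0,0,100],[0,0,0,0,0,0,100]]'
python3 - <<'E'
from h import *
R=Rtool(6.67,40); g=np.array([.6528,.0331])-.1005*np.array([np.cos(.1164),np.sin(.1164)])
plan(np.array([*g,.071])+R[:,2]*env.tcp_to_grasp,R); print(observe()["q"])
E
```

```text
time_s: 11.35
position: [0.5132, 0.0208, 0.1709]
tool_rot: [[-0.797, -0.13, 0.589], [-0.096, 0.991, 0.089], [-0.596, 0.015, -0.803]]
ft_force: [0.8, -0.2, 0.6]
grip_width: 0.0856
gripper_force: 0.0
pos [0.5132 0.0208 0.1709] turn [ 0.02   -0.0598  0.0017] shift in tool now [ 0.0266 -0.0064  0.1224] shift after turn [ 0.0339 -0.004   0.1207]
[ -19.30765087   11.33417772  112.05879532   36.24331754   28.1433455
 -144.49470994]
```

```bash
cat > k.py <<'E'
from h import *
from scipy.optimize import least_squares
S=[([62.3756,21.8417,74.3865,0,83.8572,-12.336],[.1449,.5303,.2307]),([4.93,9.331,87.115,0,83.558,-85.01],[.4124,.1535,.2609]),
([-50.008,14.519,83.68,0,81.916,-137.965],[.39,-.282,.2406]),([-50.577,32.587,102.435,0,44.989,-138.65],[.3856,-.2841,.0042]),
([-8.303,26.493,82.142,0,71.3136,-105.07],[.5506,.0384,.1436])]
o=observe();S.append((o["q"],o["position"]))
rz=lambda a:Ro.from_euler('z',a,degrees=True).as_matrix(); ry=lambda a:Ro.from_euler('y',a,degrees=True).as_matrix()
def fk(q,P):
    a2,a3,L,d,h,e=P; A=rz(q[0]);B=A@ry(q[1]);C=A@ry(q[1]+q[2]);T=C@rz(q[3])@ry(q[4])@rz(q[5])
    return A@[0,d,h]+B@[0,0,a2]+C@[e,0,a3]+T@[0,0,L],T
P=least_squares(lambda P:np.r_[np.concatenate([fk(q,P)[0]-p for q,p in S]),1e-3*(P[5])],[.5,.5,.3,.1,.3,0]).x
E
python3 - <<'E'
from k import *
print(P,[np.abs(fk(q,P)[0]-p).max().round(4) for q,p in S])
q=o["q"];M=fk(q,P)[1].T@o["tool_rot"];print(M.round(2))
R=Rtool(6.67,40);ey=np.array([-np.sin(.1164),np.cos(.1164),0])
G=np.array([*(np.array([.6528,.0331])-.1005*np.array([np.cos(.1164),np.sin(.1164)])),.071])+R[:,2]*env.tcp_to_grasp
for s in(0,-.1,-.2):
    def f(x):
        p,T=fk(x,P); return np.r_[(p-(G+s*ey))*10,Ro.from_matrix((T@M).T@R).as_rotvec()]
    r=least_squares(f,q); print(s,r.x.round(1),r.cost)
    q=r.x
E
```

```text
[0.53710243 0.35080976 0.25748494 0.11750277 0.13010361 0.10300574] [np.float64(0.0), np.float64(0.0), np.float64(0.0001), np.float64(0.0), np.float64(0.0), np.float64(0.0)]
[[ 0. -1. -0.]
 [ 1.  0. -0.]
 [ 0. -0.  1.]]
0 [ -16.5   29.2  115.1   97.4   14.8 -205.9] 6.385659373575558e-24
-0.1 [ -29.2   30.3  111.6   80.6   22.4 -198.9] 5.64192428745424e-26
-0.2 [ -39.3   32.7  104.8   67.8   29.9 -193.2] 2.2340295084489365e-26
```

Run:
```python
from k import *
M=np.array([[0,-1,0],[1,0,0],[0,0,1.]])
ey=np.array([-np.sin(.1164),np.cos(.1164),0])
for lean in(30,35,40):
  R0=Rtool(6.67,lean); R=R0@np.diag([-1,-1,1]); q=o["q"].copy();q[5]+=180
  G=np.array([*(np.array([.6528,.0331])-.1005*np.array([np.cos(.1164),np.sin(.1164)])),.071])+R[:,2]*env.tcp_to_grasp
  for b,s in((.12,0),(.06,0),(0,0),(0,-.07),(0,-.14),(0,-.2),(.08,-.2)):
    def f(x):
        p,T=fk(x,P); return np.r_[(p-(G+s*ey-b*R[:,2]))*10,Ro.from_matrix((T@M).T@R).as_rotvec()]
    r=least_squares(f,q); q=r.x; print(lean,b,s,q.round(1),r.cost<1e-8)
```

```text
30 0.12 0 [-18.2  12.2 109.9  23.1  32.4  48.4] True
30 0.06 0 [-16.3  20.1 109.9  28.   24.5  44. ] True
30 0 0 [-14.7  28.1 108.7  35.6  18.2  37. ] True
30 0 -0.07 [-23.2  28.9 106.7  40.1  22.8  25.7] True
30 0 -0.14 [-30.8  30.3 103.2  40.5  27.9  19.4] True
30 0 -0.2 [-36.4  32.   99.   39.5  32.4  16.2] True
30 0.08 -0.2 [-39.8  22.9 100.3  34.   40.4  20.4] True
35 0.12 0 [-20.1  11.5 115.   36.1  26.   34.3] True
35 0.06 0 [-17.6  20.1 114.1  46.8  18.9  24.5] True
35 0 0 [-15.6  28.4 111.9  62.4  14.2   9.8] True
35 0 -0.07 [-24.4  29.1 109.9  60.9  19.8   4.4] True
35 0 -0.14 [-32.2  30.5 106.3  56.8  25.4   2.5] True
35 0 -0.2 [-37.8  32.2 102.   53.   30.2   2.3] True
35 0.08 -0.2 [-42.1  22.7 104.3  45.3  37.4   8.1] True
40 0.12 0 [-22.2  11.7 120.   57.5  21.6  11.5] True
40 0.06 0 [-19.1  20.8 118.3  76.9  16.7  -6.6] True
40 0 0 [-16.5  29.2 115.1  97.4  14.8 -25.9] True
40 0 -0.07 [-25.7  29.9 113.   85.2  20.2 -20.8] True
40 0 -0.14 [-33.6  31.1 109.2  75.1  25.4 -16.5] True
40 0 -0.2 [-39.3  32.7 104.8  67.8  29.9 -13.2] True
40 0.08 -0.2 [-44.5  23.1 108.1  58.2  36.1  -6.1] True
```

```bash
python3 -m jog '[[0,0,0.185,0,0,0,100],[0,0,0.185,0,0,0,100],[0,0,0.185,0,0,0,100],[0,0,0.185,0,0,0,100],[0,0,0.185,0,0,0,100],[0,0,0.185,0,0,0,100],[0,0,0.185,0,0,0,100],[0,0,0.185,0,0,0,100],[0,0,0.185,0,0,0,100]]' | head -2; python3 -m jog '[[0,0,0.185,0,0,0,100],[0,0,0.185,0,0,0,100],[0,0,0.185,0,0,0,100],[0,0,0.185,0,0,0,100],[0,0,0.185,0,0,0,100],[0,0,0.185,0,0,0,100],[0,0,0.185,0,0,0,100],[0,0,0.18,0,0,0,100],[0,0,0,0,0,0,100],[0,0,0,0,0,0,100]]' | head -3
cat > p.py <<'E'
from h import *
R=Rtool(6.67,40)@np.diag([-1,-1,1]); g=np.array([.6528,.0331])-.1005*np.array([np.cos(.1164),np.sin(.1164)])
plan(np.array([*g,.071])+R[:,2]*env.tcp_to_grasp,R); print(observe()["q"].round(1))
E
python3 p.py
```

```text
time_s: 12.48
position: [0.5152, 0.0206, 0.1722]
time_s: 13.72
position: [0.5149, 0.0208, 0.1722]
tool_rot: [[0.795, 0.135, 0.592], [0.103, -0.991, 0.089], [0.598, -0.01, -0.801]]
pos [0.5149 0.0208 0.1722] turn [-0.0195  0.0568  0.0091] shift in tool now [-0.0291  0.0058  0.1224] shift after turn [-0.036   0.0038  0.1206]
[-19.2  11.3 111.8  36.2  28.2  35.2]
```

```bash
python3 -m jog '[[-0.01,0.028,0.004,0,0,0,100],[-0.01,0.029,0.005,0,0,0,100],[0,0,0,-0.018,0.002,0.01,100],[0,0,0,-0.018,0.002,0.01,100],[0,0,0,0,0,0.015,100],[0,0,0,0,0,0.015,100],[0,0,0,0,0,0,100]]' | head -4; python3 p.py
```

```text
time_s: 14.6
position: [0.5199, 0.0176, 0.1102]
tool_rot: [[0.761, 0.115, 0.638], [0.087, -0.993, 0.075], [0.643, -0.001, -0.766]]
ft_force: [0.4, -0.2, 0.9]
pos [0.5199 0.0176 0.1102] turn [-0.0004  0.     -0.0018] shift in tool now [0.0003 0.0001 0.0701] shift after turn [0.0003 0.     0.0701]
[-19.6  19.3 118.7  73.5  17.3  -3.3]
```

```bash
python3 -m jog '[[0,0,0,0,0,0.02,100],[0,0,0,0,0,0.02,100],[0,0,0,0,0,0.02,100],[0,0,0,0,0,0.009,100],[0,0,0,0,0,0,50],[0,0,0,0,0,0,20],[0,0,0,0,0,0,5],[0,0,0,0,0,0,5],[0,0,0,0,0,0,5],[0,0,0,0,0,0,5]]' 40; python3 p.py
```

```text
time_s: 15.85
position: [0.5636, 0.0225, 0.0584]
tool_rot: [[0.76, 0.113, 0.64], [0.086, -0.994, 0.074], [0.644, -0.001, -0.765]]
ft_force: [-4.4, -1.6, 5.8]
grip_width: 0.0137
gripper_force: 39.4
pos [0.5636 0.0225 0.0584] turn [ 0.0009 -0.0018 -0.0032] shift in tool now [-0.0001 -0.0001  0.0022] shift after turn [-0.0001 -0.0001  0.0022]
[-16.6  28.9 115.3  97.4  14.8 -25.7]
```

```bash
python3 -m jog '[[0,0,0,0,0.002,0,5],[0,0,0,0,0.004,0,5],[0,0,0,0,0.006,0,5],[0,0,0,0,0.008,0,5],[0,0,0,0,0.009,0,5],[0,0,0,0,0.009,0,5],[0,0,0,0,0.008,0,5],[0,0,0,0,0.006,0,5],[0,0,0,0,0.004,0,5],[0,0,0,0,0.002,0,5]]'; python3 p.py
```

```text
time_s: 17.1
position: [0.5702, -0.0349, 0.0584]
tool_rot: [[0.76, 0.114, 0.64], [0.086, -0.994, 0.075], [0.644, -0.002, -0.765]]
ft_force: [-3.5, 1.9, 7.0]
grip_width: 0.013
gripper_force: 39.6
pos [ 0.5702 -0.0349  0.0584] turn [ 0.0001 -0.0021 -0.003 ] shift in tool now [-0.0002 -0.0579  0.0023] shift after turn [-0.     -0.0579  0.0023]
[-24.3  29.4 113.7  87.2  19.4 -21.5]
```

```bash
python3 -m jog '[[0,0,0,0,0.003,0,5],[0,0,0,0,0.006,0,5],[0,0,0,0,0.009,0,5],[0,0,0,0,0.01,0,5],[0,0,0,0,0.01,0,5],[0,0,0,0,0.01,0,5],[0,0,0,0,0.01,0,5],[0,0,0,0,0.009,0,5],[0,0,0,0,0.006,0,5],[0,0,0,0,0.003,0,5]]'; python3 -m jog '[[0,0,0,0,0.003,0,5],[0,0,0,0,0.005,0,5],[0,0,0,0,0.005,0,5],[0,0,0,0,0.005,0,5],[0,0,0,0,0.004,0,5],[0,0,0,0,0.002,0,5],[0,0,0,0,0,0,5]]'; python3 p.py
```

```text
time_s: 18.35
position: [0.5789, -0.1105, 0.0585]
tool_rot: [[0.76, 0.114, 0.64], [0.086, -0.994, 0.075], [0.645, -0.002, -0.765]]
ft_force: [-3.4, 2.7, 8.5]
grip_width: 0.0135
gripper_force: 39.7
time_s: 19.23
position: [0.5817, -0.1345, 0.0584]
tool_rot: [[0.76, 0.113, 0.64], [0.086, -0.994, 0.074], [0.644, -0.001, -0.765]]
ft_force: [-4.1, 0.2, 7.2]
grip_width: 0.0135
gripper_force: 39.7
pos [ 0.5817 -0.1345  0.0584] turn [ 0.0009 -0.0022 -0.0031] shift in tool now [-0.0004 -0.1582  0.0023] shift after turn [ 1.000e-04 -1.582e-01  2.400e-03]
[-35.6  31.3 108.2  72.9  26.9 -15.6]
```

```bash
python3 -m jog '[[0,0,0,0,0.002,0,5],[0,0,0,0,0.003,0,5],[0,0,0,0,0.003,0,5],[0,0,0,0,0.002,0,5],[0,0,0,0,0.002,0,5]]'; python3 -m jog '[[0,0,0,0,0.002,0,5],[0,0,0,0,0.002,0,5],[0,0,0,0,0.002,0,5]]'
```

```text
time_s: 19.85
position: [0.583, -0.1461, 0.0584]
tool_rot: [[0.76, 0.114, 0.64], [0.086, -0.994, 0.075], [0.644, -0.002, -0.765]]
ft_force: [-4.5, 2.7, 8.3]
grip_width: 0.0134
gripper_force: 39.8
time_s: 20.23
position: [0.5837, -0.152, 0.0584]
tool_rot: [[0.76, 0.114, 0.64], [0.086, -0.994, 0.075], [0.644, -0.002, -0.765]]
ft_force: [-4.0, 2.0, 7.8]
grip_width: 0.0133
gripper_force: 39.8
```

Travelled 0.176 m, with no stop yet.

```bash
for i in 1 ; do python3 -m jog '[[0,0,0,0,0.002,0,5],[0,0,0,0,0.002,0,5],[0,0,0,0,0.002,0,5]]'|sed -n 2,4p; done; python3 -m jog '[[0,0,0,0,0.002,0,5],[0,0,0,0,0.002,0,5]]'|sed -n 2,4p
```

```text
position: [0.5838, -0.1538, 0.0584]
tool_rot: [[0.759, 0.121, 0.639], [0.087, -0.993, 0.084], [0.645, -0.008, -0.764]]
ft_force: [-2.9, 25.2, 14.8]
position: [0.5838, -0.1538, 0.0584]
tool_rot: [[0.759, 0.127, 0.638], [0.088, -0.992, 0.092], [0.645, -0.014, -0.764]]
ft_force: [-2.6, 40.0, 19.9]
```

The stop is reached at a travel of 0.178 m (force 40 N, no further motion). Easing off, releasing and retreating.

```bash
python3 -m jog '[[0,0,0,0,-0.003,0,5],[0,0,0,0,-0.003,0,5],[0,0,0,0,0,0,5]]'|sed -n 2,4p; python3 -m jog '[[0,0,0,0,0,0,30],[0,0,0,0,0,0,50],[0,0,0,0,0,0,60],[0,0,0,0,0,0,60],[0,0,0,0,0,-0.015,60],[0,0,0,0,0,-0.025,60],[0,0,0,0,0,-0.025,60],[0,0,0,0,0,-0.03,60],[0,0,0,0,0,-0.03,60],[0,0,0,0,0,0,60]]'
python3 - <<'E'
from h import *
ex=np.array([np.cos(.1164),np.sin(.1164)]);ey=np.array([-ex[1],ex[0]])
# handle grip expected at home; check carriage in the top image via handle (dark) and plate robot-side edge
t=optics.get_image("top"); im=t["pixels"]
c=np.array([.6528,.0331])-.178*ey; h=c-.112*ex
print("plate home",c,"handle-top px",proj(t,[*h,.087]),"front edge",proj(t,[*(c-.055*ex),.04]))
u,v=proj(t,[*h,.087])[0].astype(int); g=im.max(2); print(g[v-8:v+9,u-10:u+11])
cv2.imwrite("pics/t7.png",im[:,:,::-1]); cv2.imwrite("pics/s7.png",optics.get_image("scene")["pixels"][:,:,::-1])
cv2.imwrite("pics/w7.png",optics.get_image("wrist")["pixels"][:,:,::-1])
E
```

```text
position: [0.5839, -0.1537, 0.0584]
tool_rot: [[0.76, 0.117, 0.64], [0.087, -0.993, 0.079], [0.644, -0.005, -0.765]]
ft_force: [-3.4, 10.7, 10.9]
time_s: 22.48
position: [0.5034, -0.1661, 0.1551]
tool_rot: [[0.759, 0.111, 0.641], [0.086, -0.994, 0.071], [0.645, 0.001, -0.764]]
ft_force: [0.5, -0.6, -0.4]
grip_width: 0.0512
gripper_force: 0.0
plate home [ 0.67347244 -0.1436955 ] handle-top px [[377.96653146 163.97340223]] front edge [[372.76206533 150.4791533 ]]
[[ 54  54  48  36  50  38  30  28  28  39  55  52  55  59  55  55  55  57
   50  54  57]
 [ 53  53  46  36  46  23   6   2   5  18  41  55  55  58  59  55  55  57
   52  53  58]
 [ 76 108  89  47  49  17   9   7   4   6  22  49  56  58  57  55  58  57
   55  56  51]
 [113 123 104  63  43  21   0   4   7   7   8  34  53  56  51  55  54  49
   53  50  51]
 [120 121 108  61  42  20   0   6   2   4   6  20  46  57  57  54  53  53
   54  54  51]
 [119 118 114  97  78  34   0   8   3  12  11   1  22  45  53  57  55  53
   52  56  56]
 [117 117 119 117 114  92  39   0   0   9  13   7  14  37  55  53  54  53
   55  57  60]
 [119 115 1
[... 179 characters left out ...]
6 115 115 119 100  37  11   7   6   8   8  31  58  54  58  55
   56  59  59]
 [118 112 118 121 120 118 114  83  30  15   7   8  16  33  54  53  51  57
   59  62  67]
 [117 115 114 120 120 121 117  96  42  28  21  23  30  51  55  63  66  63
   65  64  66]
 [118 115 114 118 121 121 118  98  53  50  47  50  54  57  55  60  64  68
   64  64  62]
 [120 119 116 118 118 121 122 105  53  50  59  56  52  57  55  60  63  65
   62  62  64]
 [114 120 123 121 120 123 127 118  99 102 103  89  53  55  56  57  64  62
   61  67  65]
 [115 119 125 123 122 124 125 119 116 118 119 121 105  92  49  57  66  64
   66  60  64]
 [109 117 119 124 121 120 121 119 120 124 122 120 121 123 116  96  65  66
   65  63  69]]
```

Run:
```python
from h import *
w=optics.get_image("wrist"); im=w["pixels"]
ex=np.array([np.cos(.1164),np.sin(.1164)]);ey=np.array([-ex[1],ex[0]]); c=np.array([.6528,.0331])-.178*ey
print("cam",(-cv2.Rodrigues(w["rvec"])[0].T@np.ravel(w["tvec"])).round(3), proj(w,observe()["position"]))
for n,x,y,z in(("back-lo-R",-.035,-.025,.048),("back-lo-L",-.035,.025,.048),("back-hi-R",-.035,-.025,.078),("back-hi-L",-.035,.025,.078),("pad-R",-.045,-.045,.048),("pad-L",-.045,.045,.048),("headR",-.08,-.065,.13),("headL",-.08,.065,.13)):
    print(n,proj(w,[*(c+x*ex+y*ey),z])[0].round())
hsv=cv2.cvtColor(im,cv2.COLOR_RGB2HSV); m=((hsv[...,1]>70)&(hsv[...,0]>10)&(hsv[...,0]<30)&(hsv[...,2]>30)).astype(np.uint8)
n,l,s,_=cv2.connectedComponentsWithStats(m); print([tuple(x) for x in s[1:] if x[4]>30])
```

```text
cam [ 0.47 -0.17  0.31] [[320.46749441 267.58378231]]
back-lo-R [346. 143.]
back-lo-L [290. 144.]
back-hi-R [348. 123.]
back-hi-L [287. 123.]
pad-R [369. 153.]
pad-L [267. 153.]
headR [421. 132.]
headL [213. 132.]
[(np.int32(0), np.int32(0), np.int32(81), np.int32(83), np.int32(5734)), (np.int32(290), np.int32(126), np.int32(60), np.int32(19), np.int32(1018))]
```

The back face of the model shows at (290..349, 126..144) against a prediction of (287..348, to 144). It is upright and centred, with the carriage home.

```bash
python3 -c "
from rig import job; print(job.close_job())"
```

```text
the job is handed in; nothing more can be done
None
```

The toothed model is standing teeth up within about 2 mm of the middle of the pad, the carriage is home against the stop under the white head, the gripper has let go, and I handed the job in at about 22.5 s; the spatula, blank, jar and scanner head were not separately re-checked at the end.

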